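# Pack the race caddy

## Robot

A 6-joint arm with a two-finger parallel gripper is mounted at the origin on the work surface. World frame = base frame: x ahead of the robot, y to its left, z up, the work surface at z = 0. Lengths are in m, angles in rad, forces in N, time in s.
With the tool pointing down it reaches from about 0.25 to 0.8 m from the base axis. Payload 3.9 kg.
Tool frame: the origin (TCP) lies at the very end of the fingers, on their centre line; the grasp point (between the pads) lies 19 mm behind it (env.hold_point_z is the distance from the TCP to the grasp point, in m); z points along the fingers, y is the line along which they close (so a half turn about z gives the same grasp; the last joint's range is limited). The gripper opens to 85 mm and grips with 20 to 120 N. Pads are 22 mm wide; open, the fingers measure 114 mm over their backs; the gripper's body (76 mm by 85 mm) begins 54 mm behind the grasp point. The pads swing forward as they close: fully open they stand 13 mm farther back than shut.
Start: joints at [-1.166, 0.26, -0.138, 1.173, 0, 1.571], TCP at [0.207, -0.483, 0.231] pointing down, gripper open.
Joint ranges: [-2.78, 2.78], [-0.83, 1.72], [-1.28, 1.37], [-1.9, 2.12], [-1.57, 1.48], [-3.14, 3.14]. Speed limits (rad/s): [2.57, 2.57, 3.14, 3.14, 3.14, 3.14].

## Interface

Orientations are given as [roll, pitch, yaw] about the fixed x, y, z axes, in that order (R = Rz(yaw) Ry(pitch) Rx(roll)).
In Python, from cell import env gives the robot as it stands.
- The arm moves only by the tool carry_out, never from a script. Its argument "steps" is a list of rows, each a list of 6 numbers: the shift along the tool's x, y, z normalised to -1 to 1, where 1 is 100 mm, then the turn, a rotation vector about the tool's x, y, z normalised to -1 to 1, where 1 is 30 degrees. In form: [[x, y, z, rx, ry, rz], ...]. A call has exactly 8 rows; each row is the pose to reach, as a shift and turn from the pose commanded when the call began, along the tool's axes at that moment; what a row does not reach only later rows make up. A row lasts 1/10 s, in which the tool goes at most 50 mm and 8.59 degrees, less where a joint would pass 70% of its speed; a pose out of reach is approached as far as the arm can. A call with a number of a shift or a turn outside -1 to 1 is refused whole. A call with a gripper value outside its range is refused whole. "gripper" is the closure, from 0 (fully open) to 1 (shut), set as the call begins (left out, the last holds). The fingers move at their own pace and stop on an object; "newtons" is the grip in N (left out, the last holds). Time passes only in rows, so rows that repeat a pose let the fingers close, or fill a call up. It gives the time, the measured TCP pose, the force, the opening and the grip force at its end, in the units of the state.
- env.observe(): the state, without advancing time (a new reading comes with each control period).
- env.get_image(name): name is "side" or "top" or "wrist"; returns a dict with "color" (400x640x3 uint8, red, green, blue), "z_map" (400x640 float32, m along the optical axis (not along the pixel's ray), 0 where there is no reading), "camera_matrix" (3x3 intrinsics, pixels), "R" (3x3) and "t" (3): a world point X has camera coordinates R X + t; the wrist camera has in their place "hand_eye" (4x4, takes a point from camera to tool coordinates, whose origin is the TCP and whose axes are the flange's). Camera axes: x right, y down, z forward; pixel columns grow to the right and rows downward; lengths in m; the calibration is good to about 2 mm. A picture is of the moment at which its call begins: read the wrist's pose just before it.
- env.hand_in(): hands the job in; it is judged then, once.
The state is a dict: "t": time; "joints": joint angles; "qd": joint speeds; "tau": joint torques, N m; "tcp_pos": TCP position; "orientation": TCP orientation; "ft_force": force on the tool from outside, world axes, zero at the start; "moment": the same for the moment, N m; "gripper_width": finger opening in m; "grasp_force": force on a finger pad.
Only numpy, scipy, OpenCV 4.12 (cv2) and the standard library are available. Lean on these libraries where they do the work, as an engineer would, in place of code of your own. Each camera call takes 0.05 s, during which the arm holds its last target. There are 200 camera calls.

## Task

Pack the race caddy for the next heat: the larger motor upright in the round well, the larger servo upright in the small slot, and the two short battery packs, lifted together in one grasp, standing on edge side by side in the large bay, each thing resting on the floor of its pocket. Set things down rather than dropping them, and leave the small motor, the small servo and the long battery pack where they are.

Things in the scene. Friction and masses are not known exactly. Their poses are not given: they have to be found in the camera images.
- battery_a: one of two short battery packs: black block with a grey label and two brass sockets on top, standing on edge, 70 long (own x), 24 thick (own y), 47 high. Its origin is the centre of its underside, z up. It stands parallel to battery_b, about 1 mm gap between their broad faces, so the pair is about 50 mm over both. About 125 g each.
- battery_b: the other short battery pack, the same size and shape, beside battery_a on its own +y side. Its origin is the centre of its underside, z up. 
- motor: the larger motor: upright round aluminium can, 36 diameter, 52 high, with a thin steel shaft standing 10 above its top. About 165 g. Its origin is the centre of its underside, z up. 
- servo: the larger servo: upright box 40 long (own x), 20 wide (own y), 38 high, black with an aluminium middle; thin ears at 28 height stick out 7 beyond each end along x; a small white horn on top to 44 height. The broad sides are free to grasp. About 65 g. Its origin is the centre of its underside, z up. 
- long_pack: look-alike to leave: battery pack like the short ones but 96 long (own x), 24 thick, 47 high, on edge, alone. Its origin is the centre of its underside, z up. 
- small_motor: look-alike to leave: the small motor, upright, 26 diameter, 36 high, with a 10 mm shaft on top. Its origin is the centre of its underside, z up. 
- small_servo: look-alike to leave: the small servo, upright, 26 long (own x), 14 wide, 26 high. Its origin is the centre of its underside, z up. 
- battery_bay: the caddy's large rectangular pocket, for the two short packs. Fixed white insert, 84 x 104 x 16 high (own x, y, z), origin at its underside's centre, 5 mm above the table. Pocket centred, 12 deep, floor 4 above the origin, 66 (own x) x 90 (own y): the packs stand with their length along own y, side by side along own x. The three inserts stand in a row along own x, pitch 87, in changing order.
- motor_well: the caddy's round pocket, for the larger motor. Fixed white insert, 84 x 104 x 16 high (own x, y, z), origin at its underside's centre, 5 mm above the table. Pocket centred, 12 deep, floor 4 above the origin, 56 diameter. The inserts sit in a low black tray 274 x 118, walls 12 high, with a flat wire handle at each end of the row.
- servo_slot: the caddy's small rectangular pocket, for the larger servo. Fixed white insert, 84 x 104 x 16 high (own x, y, z), origin at its underside's centre, 5 mm above the table. Pocket centred, 12 deep, floor 4 above the origin, 36 (own x) x 60 (own y): the servo's length goes along own y, either way round, its ears above the block. A loose tyre (26 high) and glue bottle (58 high) stand among the things.
Mind the look-alikes: they are no part of the job. What is shaped like the servo but turquoise is not meant. Leave any orange or red look-alike of the motor alone.

How it is judged:
On the way:
1. both short packs are lifted together, side by side, at least 40 mm off the table (height (world z) of each of battery_a, battery_b above 0.04 m and distance between battery_a and battery_b below 0.035 m), for 0.2 s.
At the end, for the whole second after the job is handed in: Motor, servo and both packs at rest in their own pockets: underside within 4 mm of the floor, upright within 0.1 rad, centre within 17 mm of the pocket's (packs 30), packs and servo along its long side within 0.55 rad; the three look-alikes within 25 mm of where they began (z of battery_a in the frame of battery_bay between 0.001 and 0.008 m and horizontal distance between each of battery_a, battery_b and battery_bay below 0.03 m and angle between each of battery_a, battery_b, motor, servo's own z axis and vertical below 0.1 rad and linear speed of each of battery_a, battery_b, motor, servo below 0.02 m/s and angular speed of each of battery_a, battery_b, motor, servo below 0.2 rad/s and angle between the x axis of each of battery_a, battery_b and the y axis of battery_bay, either way round below 0.55 rad and z of battery_b in the frame of battery_bay between 0.001 and 0.008 m and z of motor in the frame of motor_well between 0.001 and 0.008 m and horizontal distance between motor and motor_well below 0.017 m and z of servo in the frame of servo_slot between 0.001 and 0.008 m and horizontal distance between servo and servo_slot below 0.017 m and angle between the x axis of servo and the y axis of servo_slot, either way round below 0.55 rad and distance of each of long_pack, small_motor, small_servo from where it was at the start of the episode below 0.025 m); the robot touches nothing.
It fails at once if the small motor, small servo or long pack moved more than 25 mm (distance of any of long_pack, small_motor, small_servo from where it was at the start of the episode above 0.025 m).
It fails at once if a thing dropped: faster than 0.6 m/s (a fall of about 18 mm) with no finger on it ((linear speed of battery_a above 0.6 m/s and contact force between the fingers and battery_a below 0.05 N) or (linear speed of battery_b above 0.6 m/s and contact force between the fingers and battery_b below 0.05 N) or (linear speed of motor above 0.6 m/s and contact force between the fingers and motor below 0.05 N) or (linear speed of servo above 0.6 m/s and contact force between the fingers and servo below 0.05 N)).
It also fails if it takes over 77 s, if anything falls off the work surface, if the arm or the gripper's body presses on something with over 40 N, if the wrist force passes 120 N, or if a joint passes its speed limit or range.

## Working session

There is one attempt and no reset: what is moved stays moved. The work goes in short steps, Python scripts to look and compute and a tool call to move; the robot and the scene stay as the last step left them, time stands still between calls to the robot, and variables do not carry over. Pictures are saved under pics/ and viewed, at most 14 in all, crops included, and the job is handed in when it is done.

Besides the shell and the picture viewer there is one more tool, called after "Call:" as name(argument=value, ...), one argument or row to a line, values as JSON. carry_out: Moves the arm, as the interface text tells. Its arguments: {"type":"object","properties":{"steps":{"type":"array","items":{"type":"array","items":{"type":"number"}}},"gripper":{"type":"number"},"newtons":{"type":"number"}},"required":["steps"]}

```bash
mkdir -p pics; ls; python3 - <<'E'
from cell import env
import cv2,numpy as np
print(env.observe())
for n in("top","side"):
    d=env.get_image(n); cv2.imwrite(f"pics/{n}0.png",d["color"][:,:,::-1]); np.savez(f"pics/{n}0.npz",**d); print(n,d["camera_matrix"],d["R"],d["t"])
E
```

```text
pics
{'t': 0.0, 'joints': array([-1.16602518e+00,  2.60698942e-01, -1.39375367e-01,  1.17270481e+00,
       -3.26821780e-05,  1.57079725e+00]), 'qd': array([ 1.62937954e-03, -5.16776707e-04,  1.88143234e-04,  5.40635990e-04,
       -7.75632716e-05,  1.54716209e-03]), 'tau': array([-7.42597931e-04, -4.05680358e+01,  2.53921366e+01,  1.87345507e-02,
        3.65219705e-06, -6.84179486e-07]), 'tcp_pos': array([ 0.20646979, -0.48195   ,  0.2304547 ]), 'orientation': array([-3.13960986e+00,  3.26839526e-05,  4.04770280e-01]), 'ft_force': array([-0.47057043, -0.03374718,  0.12600958]), 'moment': array([-0.00167302,  0.03890159,  0.00642123]), 'grasp_force': 0.0, 'gripper_width': 0.08565930706838233}
top [[400.93488745   0.         311.71925532]
 [  0.         400.93488745 194.90080309]
 [  0.           0.           1.        ]] [[ 0.0021233  -0.99996662  0.00789004]
 [-0.99588327 -0.0028295  -0.09060082]
 [ 0.09062012 -0.00766519 -0.99585603]] [0.03692852 0.53635379 1.00024756]
side [[387.69352282   0.         317.42873815]
 [  0.         387.69352282 200.31484494]
 [  0.           0.           1.        ]] [[ 0.98173039 -0.19016305 -0.00659219]
 [-0.10178235 -0.49555611 -0.86259173]
 [ 0.16076627  0.84750349 -0.50585773]] [-0.53749503  0.10902867  0.92310102]
```

View pics/top0.png

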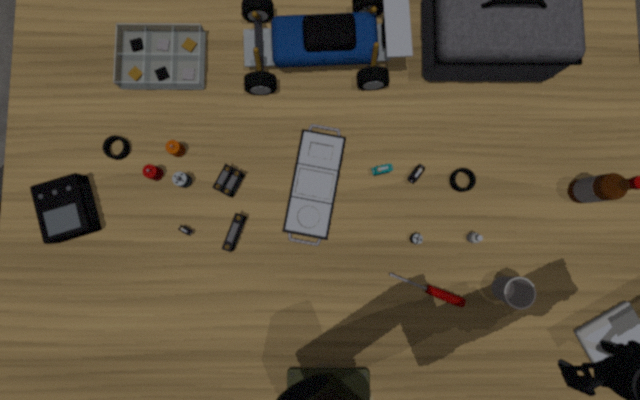

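View pics/side0.png

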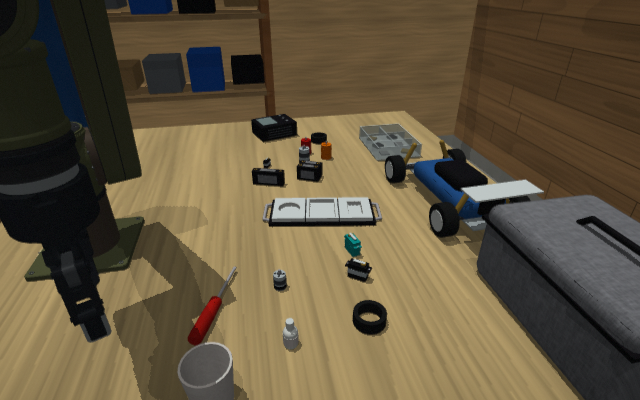

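Top view: the caddy is at (315,184), with servo slot (320,152), bay (315,184) and well (308,216). The pair is at (229,180), the large motor at about (180,180) and the large servo at about (416,174). The small ones are at (416,239), (185,230) and (234,232). I'll measure with depth.

```bash
cat > h.py <<'E'
import numpy as np,cv2
def world(d,R=None,t=None):
    K=d["camera_matrix"];z=d["z_map"];v,u=np.mgrid[:z.shape[0],:z.shape[1]]
    P=np.stack([(u-K[0,2])/K[0,0]*z,(v-K[1,2])/K[1,1]*z,z],-1)
    R=d["R"] if R is None else R; t=d["t"] if t is None else t
    return (P-t)@R
def blob(W,box,zlo,zhi):
    u0,v0,u1,v1=box;p=W[v0:v1,u0:u1].reshape(-1,3);p=p[(p[:,2]>zlo)&(p[:,2]<zhi)]
    if len(p)<4:return len(p)
    r=cv2.minAreaRect((p[:,:2]*1000).astype(np.float32))
    return len(p),np.round(r[0],1),np.round(r[1],1),round(r[2],1),round(p[:,2].max()*1000,1)
E
python3 - <<'E'
from h import *
d=dict(np.load("pics/top0.npz"));W=world(d)
print("table z",np.median(W[260:300,150:250,2]))
for n,b,lo,hi in[("pair",(208,160,250,200),.035,.06),("long",(215,205,252,255),.035,.06),("motorL",(170,170,192,190),.04,.07),("motor?",(406,230,428,248),.025,.07),("servo",(404,162,428,186),.027,.06),("sservo",(175,222,197,238),.015,.06),("turq",(368,160,396,178),.02,.06),("red",(140,162,162,182),.02,.08),("orange",(164,138,186,158),.02,.08),("glue",(464,226,486,246),.03,.08),("caddy",(275,120,355,250),.017,.04)]:
    print(n,blob(W,b,lo,hi))
c=d["color"][:,:,::-1]
A=cv2.resize(c[120:250,100:260],None,fx=3.7,fy=3.7,interpolation=2)
B=cv2.resize(c[120:250,275:355],None,fx=3.7,fy=3.7,interpolation=2)
g=cv2.convertScaleAbs(B,alpha=1.0)
C=cv2.resize(c[150:250,360:490],(592-0,455),interpolation=2)
cv2.imwrite("pics/cA.png",cv2.convertScaleAbs(A[:,:],alpha=1.5))
cv2.imwrite("pics/cB.png",np.hstack([cv2.convertScaleAbs(B,alpha=1.1),cv2.convertScaleAbs(cv2.resize(c[150:250,400:490],(433,481),interpolation=2),alpha=1.5)]))
E
```

```text
table z 0.0003676304675851956
pair (569, array([573.2, 251.7]), array([50.8, 69.6]), 62.7, np.float64(53.3))
long (404, array([442.5, 234.9]), array([24.7, 96.2]), 69.6, np.float64(52.9))
motorL (180, array([575.6, 369. ]), array([33.9, 34.4]), 60.6, np.float64(65.1))
motor? (100, array([ 427.6, -225.4]), array([24.7, 24.9]), 28.5, np.float64(48.1))
servo (165, array([ 593.3, -228.7]), array([20.3, 55.3]), 54.2, np.float64(49.3))
sservo (83, array([447.5, 360.4]), array([35. , 14.1]), 59.2, np.float64(34.3))
turq (178, array([ 604.3, -140.8]), array([20.8, 54.3]), 11.1, np.float64(48.1))
red (224, array([594.5, 443.8]), array([35.6, 34.6]), 50.6, np.float64(64.1))
orange (219, array([655. , 388.8]), array([34.5, 35.8]), 18.7, np.float64(64.7))
glue (97, array([ 430.3, -370.1]), array([20.3, 25.1]), 82.8, np.float64(62.5))
caddy (2323, array([574.5,  28.9]), array([108.5, 287.1]), 79.4, np.float64(27.5))
```

View pics/cA.png

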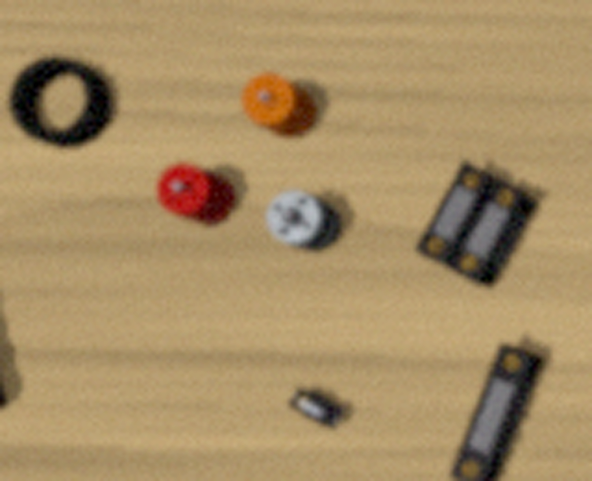

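View pics/cB.png

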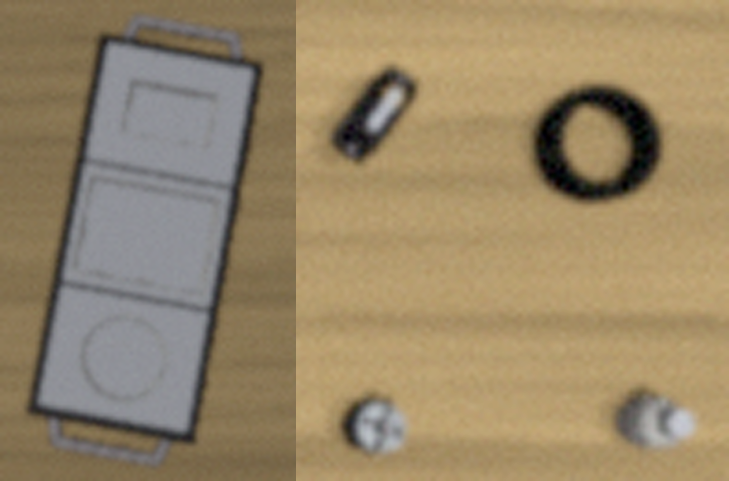

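The crops confirm it: the pocket order from the top is slot, bay, well. The large silver motor sits left of the pair, with red and orange look-alikes beside it. The black servo is at (416,174). Next I'll refine the caddy pockets and write a move helper.

```bash
cat >> h.py <<'E'
def go(x,y,z,yaw):
    from cell import env
    s=env.observe();p=s["tcp_pos"];y0=s["orientation"][2]
    D=np.array([x,y,z])/1000-p;c,n=np.cos(y0),np.sin(y0)
    dy=(np.degrees(y0)-yaw+180)%360-180
    print("t %.2f pos"%s["t"],np.round(p*1000,1),"yaw %.1f"%np.degrees(y0),"w %.1f f %.1f"%(s["gripper_width"]*1000,s["grasp_force"]),"| d/100mm",np.round([(c*D[0]+n*D[1])*10,(n*D[0]-c*D[1])*10,-D[2]*10],3),"rz/30 %.3f"%(dy/30))
E
python3 - <<'E'
from h import *
d=dict(np.load("pics/top0.npz"));W=world(d)
a=np.radians(-10.6)
for n,b in[("slot",(304,138,337,166)),("bay",(296,166,335,204)),("well",(293,203,325,231))]:
    u0,v0,u1,v1=b;p=W[v0:v1,u0:u1].reshape(-1,3);q=p[p[:,2]<.015]
    print(n,len(q),cv2.minAreaRect((q[:,:2]*1000).astype(np.float32)),np.median(p[p[:,2]>.017][:,2]))
p=W[115:255,270:360].reshape(-1,3);q=p[(p[:,2]>.0175)&(p[:,2]<.03)];
print(np.round(q[:,:2].mean(0)*1000,1), np.linalg.svd(q[:,:2]-q[:,:2].mean(0),full_matrices=0)[2][0])
go(593,-229,150,-35.8)
E
```

```text
slot 325 ((642.7077026367188, 20.814668655395508), (65.5536880493164, 61.695823669433594), 79.6263198852539) 0.02149440993041121
bay 988 ((565.0150756835938, 29.539342880249023), (97.47160339355469, 99.22382354736328), 0.38474270701408386) 0.021214525497098423
well 382 ((479.3119812011719, 48.89893341064453), (54.30730438232422, 59.222373962402344), 89.64694213867188) 0.021525046709769412
[568.7  32.4] [-0.98295067  0.18386948]
t 0.10 pos [ 206.5 -482.   230.5] yaw 23.2 w 85.1 f 0.0 | d/100mm [ 4.549 -0.804  0.805] rz/30 1.966
```

Call:
carry_out(
  steps=[
    [0.15, -0.03, 0, 0, 0, 0],
    [0.3, -0.06, 0, 0, 0, 0],
    [0.5, -0.1, 0, 0, 0, 0],
    [0.7, -0.14, 0, 0, 0, 0],
    [0.85, -0.17, 0, 0, 0, 0],
    [1, -0.2, 0, 0, 0, 0],
    [1, -0.2, 0, 0, 0, 0],
    [1, -0.2, 0, 0, 0, 0],
  ],
  gripper=0.3,
  newtons=30,
)

```text
t: 0.9
tcp_pos: [0.2911, -0.4246, 0.2313]
orientation: [3.141, 0.001, 0.406]
ft_force: [-1.0, 0.6, -0.5]
gripper_width: 0.0604
grasp_force: 0.0
```

Call:
carry_out(
  steps=[
    [0.15, -0.03, 0, 0, 0, 0],
    [0.3, -0.06, 0, 0, 0, 0],
    [0.5, -0.1, 0, 0, 0, 0],
    [0.7, -0.14, 0, 0, 0, 0],
    [0.85, -0.17, 0, 0, 0, 0],
    [1, -0.2, 0, 0, 0, 0],
    [1, -0.2, 0, 0, 0, 0],
    [1, -0.2, 0, 0, 0, 0],
  ],
)

```text
t: 1.7
tcp_pos: [0.3749, -0.3669, 0.2312]
orientation: [-3.142, 0.001, 0.406]
ft_force: [-0.6, -0.8, 0.4]
gripper_width: 0.0597
grasp_force: 0.0
```

Call:
carry_out(
  steps=[
    [0.15, -0.03, 0, 0, 0, 0],
    [0.3, -0.06, 0, 0, 0, 0],
    [0.5, -0.1, 0, 0, 0, 0],
    [0.7, -0.14, 0, 0, 0, 0],
    [0.85, -0.17, 0, 0, 0, 0],
    [1, -0.2, 0, 0, 0, 0],
    [1, -0.2, 0, 0, 0, 0],
    [1, -0.2, 0, 0, 0, 0],
  ],
)

```text
t: 2.5
tcp_pos: [0.4589, -0.3091, 0.2312]
orientation: [-3.141, 0.001, 0.405]
ft_force: [-0.3, -0.2, -0.5]
gripper_width: 0.06
grasp_force: 0.0
```

Call:
carry_out(
  steps=[
    [0.15, -0.03, 0, 0, 0, 0.2],
    [0.3, -0.06, 0.1, 0, 0, 0.4],
    [0.5, -0.1, 0.2, 0, 0, 0.6],
    [0.7, -0.14, 0.3, 0, 0, 0.8],
    [0.85, -0.17, 0.3, 0, 0, 1],
    [1, -0.2, 0.4, 0, 0, 1],
    [1, -0.2, 0.4, 0, 0, 1],
    [1, -0.2, 0.4, 0, 0, 1],
  ],
)

```text
t: 3.3
tcp_pos: [0.5422, -0.2516, 0.1908]
orientation: [3.142, 0.002, -0.117]
ft_force: [0.0, -1.0, 0.5]
gripper_width: 0.0597
grasp_force: 0.0
```

```bash
python3 -c "
from h import *
go(593,-229,150,-35.8)"
```

```text
t 3.30 pos [ 542.2 -251.6  190.8] yaw -6.7 w 59.7 f 0.0 | d/100mm [ 0.478 -0.284  0.408] rz/30 0.969
```

Call:
carry_out(
  steps=[
    [0.1, -0.06, 0.1, 0, 0, 0.2],
    [0.2, -0.12, 0.2, 0, 0, 0.4],
    [0.3, -0.2, 0.3, 0, 0, 0.6],
    [0.4, -0.25, 0.4, 0, 0, 0.8],
    [0.48, -0.28, 0.41, 0, 0, 0.97],
    [0.48, -0.28, 0.41, 0, 0, 0.97],
    [0.48, -0.28, 0.41, 0, 0, 0.97],
    [0.48, -0.28, 0.41, 0, 0, 0.97],
  ],
)

```text
t: 4.1
tcp_pos: [0.5488, -0.306, 0.1509]
orientation: [-3.096, 0.002, -0.531]
ft_force: [0.3, 0.1, 0.2]
gripper_width: 0.0596
grasp_force: 0.0
```

```bash
cat >> h.py <<'E'
def wrist(name):
    from cell import env
    from scipy.spatial.transform import Rotation as Ro
    s=env.observe();d=env.get_image("wrist");cv2.imwrite(f"pics/{name}.png",d["color"][:,:,::-1])
    T=np.eye(4);T[:3,:3]=Ro.from_euler("xyz",s["orientation"]).as_matrix();T[:3,3]=s["tcp_pos"]
    M=T@d["hand_eye"];return world(d,M[:3,:3].T,-M[:3,:3].T@M[:3,3])
def near(W,x,y,r,lo,hi):
    p=W.reshape(-1,3);p=p[np.isfinite(p).all(1)&(np.hypot(p[:,0]-x/1000,p[:,1]-y/1000)<r/1000)&(p[:,2]>lo)&(p[:,2]<hi)]
    if len(p)<5:return len(p)
    r=cv2.minAreaRect((p[:,:2]*1000).astype(np.float32));return len(p),np.round(r[0],1),np.round(r[1],1),round(r[2],1),"medz",round(np.median(p[:,2])*1000,1)
E
python3 -c "
from h import *
W=wrist('w1')
print(near(W,593,-229,45,.022,.041)); print(near(W,593,-229,45,.032,.041)); print(near(W,593,-229,80,-.01,.01))
go(593,-229,60,-35.8)"
```

```text
(1637, array([ 591.5, -227.1]), array([20.6, 54.4]), 53.4, 'medz', np.float64(37.9))
(1072, array([ 590.9, -226.6]), array([20.5, 48.5]), 53.6, 'medz', np.float64(38.5))
(23354, array([ 594.3, -229.9]), array([159.9, 156.5]), 56.8, 'medz', np.float64(0.7))
t 4.15 pos [ 548.7 -306.1  150.9] yaw -30.4 w 59.9 f 0.0 | d/100mm [-0.009 -0.889  0.909] rz/30 0.180
```

View pics/w1.png

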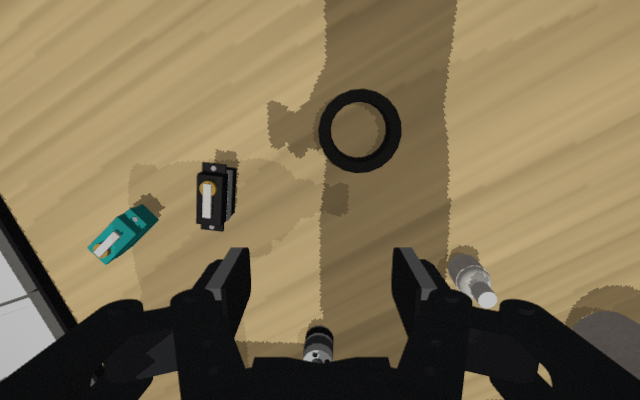

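The wrist view shows the servo at (212,197), left of the fingers. The tool landed about 77 mm off and slightly rolled, so I'll check the joints.

```bash
python3 -c "
from h import *
from cell import env
s=env.observe();print(np.round(s['joints'],3),s['orientation'],np.degrees(np.arctan2(s['tcp_pos'][1],s['tcp_pos'][0])),s['ft_force'],s['qd'])"
```

```text
[-0.532  0.477 -0.018  1.077  0.046  3.14 ] [-3.09593112e+00  1.68686689e-03 -5.30811209e-01] -29.15521479208365 [-0.75113292 -0.19074758  0.93333894] [0.01770244 0.00327361 0.0037312  0.00074279 0.01180821 0.00208092]
```

Joint 6 is at its limit, because yaw = j1 − j6 + π. I'll use the other grasp yaw, 144°, by turning back.

Call:
carry_out(
  steps=[
    [0, 0, 0, 0, 0, -0.25],
    [0, 0, 0, 0, 0, -0.5],
    [0, 0, 0, 0, 0, -0.75],
    [0, 0, 0, 0, 0, -1],
    [0, 0, 0, 0, 0, -1],
    [0, 0, 0, 0, 0, -1],
    [0, 0, 0, 0, 0, -1],
    [0, 0, 0, 0, 0, -1],
  ],
)

```text
t: 4.95
tcp_pos: [0.5496, -0.3053, 0.1504]
orientation: [-3.1, -0.021, -0.008]
ft_force: [-0.1, -0.2, -0.8]
gripper_width: 0.06
grasp_force: 0.0
```

Call:
carry_out(
  steps=[
    [0, 0, 0, 0, 0, -0.25],
    [0, 0, 0, 0, 0, -0.5],
    [0, 0, 0, 0, 0, -0.75],
    [0, 0, 0, 0, 0, -1],
    [0, 0, 0, 0, 0, -1],
    [0, 0, 0, 0, 0, -1],
    [0, 0, 0, 0, 0, -1],
    [0, 0, 0, 0, 0, -1],
  ],
)

```text
t: 5.75
tcp_pos: [0.5495, -0.3055, 0.1503]
orientation: [-3.116, -0.039, 0.515]
ft_force: [0.7, 0.3, 0.2]
gripper_width: 0.0598
grasp_force: 0.0
```

Call:
carry_out(
  steps=[
    [0, 0, 0, 0, 0, -0.25],
    [0, 0, 0, 0, 0, -0.5],
    [0, 0, 0, 0, 0, -0.75],
    [0, 0, 0, 0, 0, -1],
    [0, 0, 0, 0, 0, -1],
    [0, 0, 0, 0, 0, -1],
    [0, 0, 0, 0, 0, -1],
    [0, 0, 0, 0, 0, -1],
  ],
)

```text
t: 6.55
tcp_pos: [0.5495, -0.3054, 0.1503]
orientation: [-3.139, -0.046, 1.039]
ft_force: [-0.5, 0.4, 0.2]
gripper_width: 0.0599
grasp_force: 0.0
```

```bash
python3 -c "
from h import *
from cell import env
s=env.observe();print(np.round(s['joints'],3),s['orientation'])
go(591,-227,110,143.5)"
```

```text
[-0.531  0.479 -0.017  1.077  0.046  1.571] [-3.13929133 -0.0464761   1.03944327]
t 6.55 pos [ 549.5 -305.4  150.3] yaw 59.6 w 59.9 f 0.0 | d/100mm [ 0.886 -0.04   0.403] rz/30 -2.798
```

Call:
carry_out(
  steps=[
    [0.1, 0, 0, 0.005, -0.02, -0.25],
    [0.25, 0, 0, 0.012, -0.044, -0.5],
    [0.4, -0.02, 0, 0.017, -0.065, -0.75],
    [0.6, -0.03, 0, 0.023, -0.087, -1],
    [0.8, -0.04, 0, 0.023, -0.087, -1],
    [0.89, -0.04, 0, 0.023, -0.087, -1],
    [0.89, -0.04, 0, 0.023, -0.087, -1],
    [0.89, -0.04, 0, 0.023, -0.087, -1],
  ],
)

```text
t: 7.35
tcp_pos: [0.5908, -0.2272, 0.1544]
orientation: [-3.139, -0.0, 1.564]
ft_force: [-0.0, -0.1, -0.0]
gripper_width: 0.0597
grasp_force: 0.0
```

Call:
carry_out(
  steps=[
    [0, 0, 0, 0, 0, -0.25],
    [0, 0, 0, 0, 0, -0.5],
    [0, 0, 0, 0, 0, -0.75],
    [0, 0, 0, 0, 0, -1],
    [0, 0, 0, 0, 0, -1],
    [0, 0, 0, 0, 0, -1],
    [0, 0, 0, 0, 0, -1],
    [0, 0, 0, 0, 0, -1],
  ],
)

```text
t: 8.15
tcp_pos: [0.5909, -0.227, 0.1545]
orientation: [-3.14, -0.002, 2.087]
ft_force: [-0.4, -1.3, -0.2]
gripper_width: 0.0597
grasp_force: 0.0
```

Call:
carry_out(
  steps=[
    [0, 0, 0, 0, 0, -0.25],
    [0, 0, 0, 0, 0, -0.5],
    [0, 0, 0, 0, 0, -0.8],
    [0, 0, 0, 0, 0, -0.8],
    [0, 0, 0, 0, 0, -0.8],
    [0, 0, 0, 0, 0, -0.8],
    [0, 0, 0, 0, 0, -0.8],
    [0, 0, 0, 0, 0, -0.8],
  ],
)

```text
t: 8.95
tcp_pos: [0.591, -0.2267, 0.1545]
orientation: [-3.141, -0.002, 2.506]
ft_force: [0.2, -0.2, 0.6]
gripper_width: 0.0594
grasp_force: 0.0
```

```bash
python3 -c "
from h import *
from cell import env
s=env.observe();print(s['orientation'])
W=wrist('w2')
print(near(W,591,-227,45,.022,.041)); print(near(W,591,-227,45,.032,.041)); print(near(W,591,-227,80,-.01,.01))
go(591,-227,22,143.5)"
```

```text
[-3.14123194e+00 -2.08700719e-03  2.50611117e+00]
(1432, array([ 591. , -227.1]), array([20. , 54.6]), 53.4, 'medz', np.float64(38.1))
(1041, array([ 590.5, -226.9]), array([19.9, 50. ]), 54.0, 'medz', np.float64(38.5))
(24565, array([ 590.7, -227.9]), array([157.8, 159.8]), 74.9, 'medz', np.float64(0.6))
t 9.00 pos [ 591.  -226.7  154.5] yaw 143.6 w 59.7 f 0.0 | d/100mm [-1.000e-03 -2.000e-03  1.325e+00] rz/30 0.003
```

Call:
carry_out(
  steps=[
    [0, 0, 0.2, 0, 0, 0],
    [0, 0, 0.4, 0, 0, 0],
    [0, 0, 0.6, 0, 0, 0],
    [0, 0, 0.8, 0, 0, 0],
    [0, 0, 1, 0, 0, 0],
    [0, 0, 1, 0, 0, 0],
    [0, 0, 1, 0, 0, 0],
    [0, 0, 1, 0, 0, 0],
  ],
)

```text
t: 9.8
tcp_pos: [0.5918, -0.227, 0.0558]
orientation: [3.141, 0.0, 2.507]
ft_force: [0.8, 0.3, 0.5]
gripper_width: 0.0597
grasp_force: 0.0
```

Call:
carry_out(
  steps=[
    [0, 0, 0.1, 0, 0, 0],
    [0, 0, 0.2, 0, 0, 0],
    [0, 0, 0.3, 0, 0, 0],
    [0, 0, 0.32, 0, 0, 0],
    [0, 0, 0.32, 0, 0, 0],
    [0, 0, 0.32, 0, 0, 0],
    [0, 0, 0.32, 0, 0, 0],
    [0, 0, 0.32, 0, 0, 0],
  ],
)

```text
t: 10.6
tcp_pos: [0.5911, -0.2268, 0.0229]
orientation: [-3.141, -0.001, 2.507]
ft_force: [0.1, 0.3, -0.2]
gripper_width: 0.0593
grasp_force: 0.0
```

Call:
carry_out(
  steps=[
    [0, 0, 0, 0, 0, 0],
    [0, 0, 0, 0, 0, 0],
    [0, 0, 0, 0, 0, 0],
    [0, 0, 0, 0, 0, 0],
    [0, 0, 0, 0, 0, 0],
    [0, 0, 0, 0, 0, 0],
    [0, 0, 0, 0, 0, 0],
    [0, 0, 0, 0, 0, 0],
  ],
  gripper=1,
  newtons=30,
)

```text
t: 11.4
tcp_pos: [0.5909, -0.2266, 0.0227]
orientation: [-3.141, -0.002, 2.507]
ft_force: [-0.7, 0.2, 3.0]
gripper_width: 0.0193
grasp_force: 31.8
```

Call:
carry_out(
  steps=[
    [0, 0, -0.1, 0, 0, 0],
    [0, 0, -0.2, 0, 0, 0],
    [0, 0, -0.35, 0, 0, 0],
    [0, 0, -0.5, 0, 0, 0],
    [0, 0, -0.65, 0, 0, 0],
    [0, 0, -0.8, 0, 0, 0],
    [0, 0, -0.8, 0, 0, 0],
    [0, 0, -0.8, 0, 0, 0],
  ],
)

```text
t: 12.2
tcp_pos: [0.5912, -0.2269, 0.103]
orientation: [-3.142, -0.001, 2.507]
ft_force: [-1.2, 0.5, -0.5]
gripper_width: 0.019
grasp_force: 31.4
```

```bash
python3 -c "
from h import *
go(650,16,102,79.4)
W=wrist('w3')"
```

```text
t 12.20 pos [ 591.2 -226.9  103. ] yaw 143.6 w 19.0 f 31.4 | d/100mm [0.967 2.304 0.01 ] rz/30 2.141
```

View pics/w3.png

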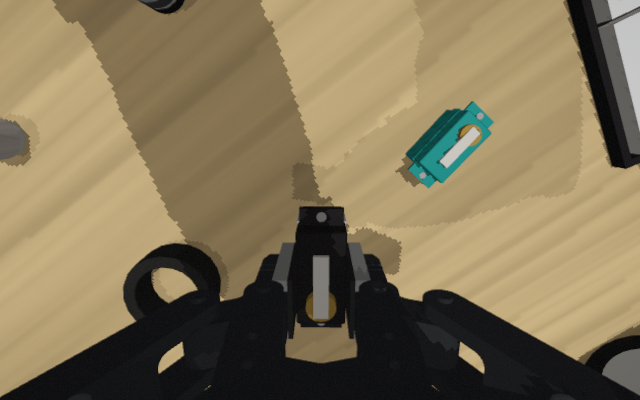

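The wrist view shows the servo centred between the pads at (320,270). Carrying it to the slot.

Call:
carry_out(
  steps=[
    [0.05, 0.1, 0, 0, 0, 0],
    [0.1, 0.25, 0, 0, 0, 0.2],
    [0.2, 0.45, 0, 0, 0, 0.4],
    [0.3, 0.65, 0, 0, 0, 0.6],
    [0.35, 0.85, 0, 0, 0, 0.8],
    [0.4, 1, 0, 0, 0, 1],
    [0.4, 1, 0, 0, 0, 1],
    [0.4, 1, 0, 0, 0, 1],
  ],
)

```text
t: 13.05
tcp_pos: [0.6174, -0.1218, 0.1018]
orientation: [-3.139, -0.002, 1.986]
ft_force: [-0.2, 0.4, -1.4]
gripper_width: 0.0191
grasp_force: 31.4
```

```bash
python3 -c "
from h import *
go(650,16,102,79.4)"
```

```text
t 13.05 pos [ 617.4 -121.8  101.8] yaw 113.8 w 19.1 f 31.4 | d/100mm [ 1.129  0.854 -0.002] rz/30 1.147
```

Call:
carry_out(
  steps=[
    [0.1, 0.1, 0, 0, 0, 0.2],
    [0.25, 0.25, 0, 0, 0, 0.4],
    [0.45, 0.4, 0, 0, 0, 0.6],
    [0.65, 0.55, 0, 0, 0, 0.8],
    [0.8, 0.7, 0, 0, 0, 1],
    [0.95, 0.85, 0, 0, 0, 1],
    [0.95, 0.85, 0, 0, 0, 1],
    [0.95, 0.85, 0, 0, 0, 1],
  ],
)

```text
t: 13.85
tcp_pos: [0.6573, -0.002, 0.1022]
orientation: [-3.139, 0.0, 1.461]
ft_force: [0.1, 0.4, 0.2]
gripper_width: 0.0188
grasp_force: 31.4
```

```bash
python3 -c "
from h import *
W=wrist('w4')
u=np.array([.983,-.184])
p=W.reshape(-1,3);p=p[(p[:,2]>.004)&(p[:,2]<.013)&(np.hypot(p[:,0]-.565,p[:,1]-.032)<.16)]
print(len(p))
m=(W[...,2]>.005)&(W[...,2]<.0145)
n,l,st,c=cv2.connectedComponentsWithStats(m.astype(np.uint8))
for i in range(1,n):
    if st[i,4]>300:
        q=W[l==i];print(st[i],cv2.minAreaRect((q[:,:2]*1000).astype(np.float32)),np.median(q[:,2]))
go(650,16,102,79.4)"
```

```text
30096
[   0   60  420  196 9020] ((580.5899047851562, 31.45313262939453), (118.63819122314453, 283.0224304199219), 79.40440368652344) 0.012321711525752337
[  122    92   105   145 13607] ((564.670654296875, 34.2848014831543), (91.70552825927734, 65.67318725585938), 79.38217163085938) 0.009706896912099328
[   0  114   83   87 5340] ((476.807861328125, 50.10396194458008), (53.482887268066406, 52.108665466308594), 57.46355438232422) 0.009783037126874148
[ 280  130   62   91 4422] ((651.7699584960938, 17.8365478515625), (60.67734909057617, 37.23106002807617), 79.45074462890625) 0.009648040691668643
[546 295  10  52 302] ((818.43994140625, -110.33624267578125), (2.3612582683563232, 46.13966751098633), 1.718319058418274) 0.010722457846787624
t 13.90 pos [657.2  -2.4 102.2] yaw 83.6 w 19.1 f 31.4 | d/100mm [ 0.175 -0.092  0.002] rz/30 0.141
```

View pics/w4.png

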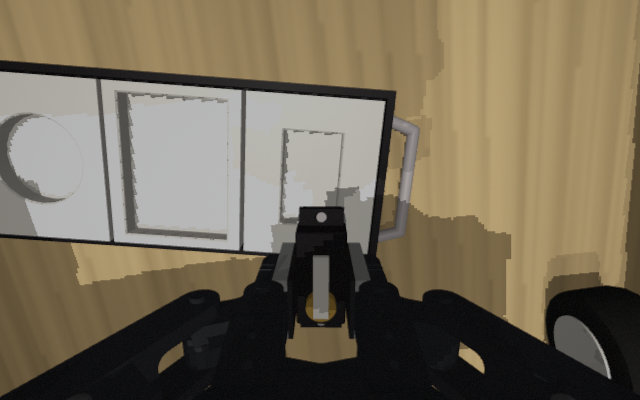

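Wrist view: the slot is at (312,175), the bay at (175,165) and the well at (42,158). Measured positions are slot (651,18), bay (565,34) and well (479.5,50), with the caddy at 79.4°.

Call:
carry_out(
  steps=[
    [0.1, -0.04, 0, 0, 0, 0.07],
    [0.2, -0.08, 0, 0, 0, 0.14],
    [0.2, -0.08, 0, 0, 0, 0.14],
    [0.2, -0.08, 0.1, 0, 0, 0.14],
    [0.2, -0.08, 0.2, 0, 0, 0.14],
    [0.2, -0.08, 0.3, 0, 0, 0.14],
    [0.2, -0.08, 0.3, 0, 0, 0.14],
    [0.2, -0.08, 0.3, 0, 0, 0.14],
  ],
)

```text
t: 14.7
tcp_pos: [0.6515, 0.0192, 0.0717]
orientation: [-3.138, -0.0, 1.386]
ft_force: [-0.5, -0.2, -1.2]
gripper_width: 0.0191
grasp_force: 31.4
```

Call:
carry_out(
  steps=[
    [0, 0, 0.07, 0, 0, 0],
    [0, 0, 0.14, 0, 0, 0],
    [0, 0, 0.2, 0, 0, 0],
    [0, 0, 0.26, 0, 0, 0],
    [0, 0, 0.32, 0, 0, 0],
    [0, 0, 0.37, 0, 0, 0],
    [0, 0, 0.37, 0, 0, 0],
    [0, 0, 0.37, 0, 0, 0],
  ],
)

```text
t: 15.5
tcp_pos: [0.6519, 0.0195, 0.0355]
orientation: [-3.139, -0.001, 1.386]
ft_force: [0.4, 0.7, -0.7]
gripper_width: 0.0191
grasp_force: 31.4
```

```bash
python3 -c "
from h import *
go(651,18,32,79.4)"
```

```text
t 15.50 pos [651.9  19.5  35.5] yaw 79.4 w 19.1 f 31.4 | d/100mm [-0.016 -0.006  0.035] rz/30 0.001
```

Call:
carry_out(
  steps=[
    [0, 0, 0.01, 0, 0, 0],
    [0, 0, 0.02, 0, 0, 0],
    [0, 0, 0.03, 0, 0, 0],
    [0, 0, 0.038, 0, 0, 0],
    [0, 0, 0.038, 0, 0, 0],
    [0, 0, 0.038, 0, 0, 0],
    [0, 0, 0.038, 0, 0, 0],
    [0, 0, 0.038, 0, 0, 0],
  ],
)

```text
t: 16.3
tcp_pos: [0.6519, 0.0195, 0.0318]
orientation: [-3.14, -0.001, 1.386]
ft_force: [-0.4, -0.2, -1.4]
gripper_width: 0.0195
grasp_force: 31.4
```

Call:
carry_out(
  steps=[
    [0, 0, 0, 0, 0, 0],
    [0, 0, 0, 0, 0, 0],
    [0, 0, 0, 0, 0, 0],
    [0, 0, 0, 0, 0, 0],
    [0, 0, -0.1, 0, 0, 0],
    [0, 0, -0.3, 0, 0, 0],
    [0, 0, -0.6, 0, 0, 0],
    [0, 0, -0.9, 0, 0, 0],
  ],
  gripper=0.5,
)

```text
t: 17.1
tcp_pos: [0.6518, 0.0194, 0.1231]
orientation: [-3.139, -0.0, 1.386]
ft_force: [0.5, -0.2, -1.2]
gripper_width: 0.0426
grasp_force: 0.0
```

```bash
python3 -c "
from h import *
go(573,252,130,152.7)
W=wrist('w5')
print(near(W,651,18,30,.036,.050),near(W,651,18,60,.0,.012))"
```

```text
t 17.10 pos [651.8  19.4 123.1] yaw 79.4 w 42.6 f 0.0 | d/100mm [ 2.142 -1.201 -0.069] rz/30 -2.442
(1834, array([651.9,  18.7]), array([54.4, 19.8]), 79.6, 'medz', np.float64(47.2)) (3139, array([652. ,  19.1]), array([114.3, 119.2]), 39.9, 'medz', np.float64(9.5))
```

View pics/w5.png

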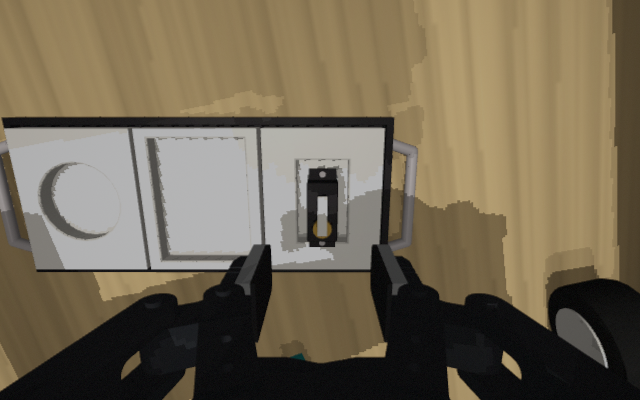

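The servo stands in its slot at (322,208), with its top at 47 mm, which means it is on the floor. Next, the pair.

Call:
carry_out(
  steps=[
    [0.1, -0.06, 0, 0, 0, -0.2],
    [0.25, -0.12, 0, 0, 0, -0.4],
    [0.4, -0.2, 0, 0, 0, -0.6],
    [0.6, -0.3, 0, 0, 0, -0.8],
    [0.8, -0.4, 0, 0, 0, -1],
    [1, -0.5, 0, 0, 0, -1],
    [1, -0.5, 0, 0, 0, -1],
    [1, -0.5, 0, 0, 0, -1],
  ],
  gripper=0.15,
)

```text
t: 17.95
tcp_pos: [0.6215, 0.127, 0.1226]
orientation: [-3.141, -0.001, 1.911]
ft_force: [0.2, 0.6, 0.7]
gripper_width: 0.0727
grasp_force: 0.0
```

```bash
python3 -c "
from h import *
go(573,252,130,152.7)"
```

```text
t 17.95 pos [621.5 127.  122.6] yaw 109.5 w 72.7 f 0.0 | d/100mm [ 1.34  -0.04  -0.074] rz/30 -1.441
```

Call:
carry_out(
  steps=[
    [0.1, 0, 0, 0, 0, -0.2],
    [0.25, -0.01, 0, 0, 0, -0.4],
    [0.4, -0.02, 0, 0, 0, -0.6],
    [0.6, -0.03, 0, 0, 0, -0.8],
    [0.8, -0.04, 0, 0, 0, -1],
    [1, -0.04, 0, 0, 0, -1],
    [1, -0.04, 0, 0, 0, -1],
    [1, -0.04, 0, 0, 0, -1],
  ],
)

```text
t: 18.75
tcp_pos: [0.5847, 0.2191, 0.1223]
orientation: [-3.141, -0.001, 2.433]
ft_force: [-0.2, -0.3, -0.2]
gripper_width: 0.0725
grasp_force: 0.0
```

Call:
carry_out(
  steps=[
    [0.1, 0.04, 0, 0, 0, -0.15],
    [0.2, 0.1, 0, 0, 0, -0.3],
    [0.3, 0.17, 0, 0, 0, -0.44],
    [0.3, 0.17, 0, 0, 0, -0.44],
    [0.3, 0.17, 0, 0, 0, -0.44],
    [0.3, 0.17, 0, 0, 0, -0.44],
    [0.3, 0.17, 0, 0, 0, -0.44],
    [0.3, 0.17, 0, 0, 0, -0.44],
  ],
)

```text
t: 19.55
tcp_pos: [0.5727, 0.2517, 0.1222]
orientation: [-3.141, -0.002, 2.663]
ft_force: [0.4, 0.2, -0.2]
gripper_width: 0.0728
grasp_force: 0.0
```

```bash
python3 -c "
from h import *
W=wrist('w6')
r=near(W,573,252,52,.035,.055);print(r,near(W,573,252,90,-.01,.008),near(W,575,369,30,.048,.056))
go(*r[1],23,152.7)"
```

```text
(7965, array([571.4, 253.4]), array([49.6, 69.9]), 62.6, 'medz', np.float64(47.7)) (33679, array([572.9, 252. ]), array([179.5, 179.8]), 56.4, 'medz', np.float64(0.6)) (2900, array([574. , 371.7]), array([35.5, 35.3]), 77.2, 'medz', np.float64(52.7))
t 19.60 pos [572.6 251.8 122.1] yaw 152.6 w 72.7 f 0.0 | d/100mm [0.018 0.008 0.991] rz/30 -0.004
```

View pics/w6.png

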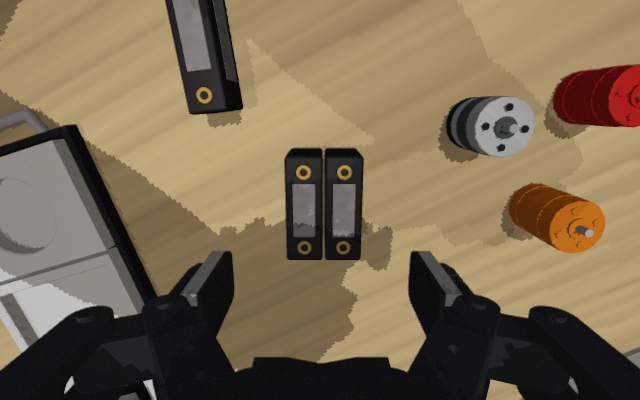

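The pair is centred at (324,205), 49.6 mm wide, with clear room either side for the fingers. The motor is at (574,371.7).

Call:
carry_out(
  steps=[
    [0.02, 0.01, 0.2, 0, 0, 0],
    [0.02, 0.01, 0.4, 0, 0, 0],
    [0.02, 0.01, 0.55, 0, 0, 0],
    [0.02, 0.01, 0.7, 0, 0, 0],
    [0.02, 0.01, 0.8, 0, 0, 0],
    [0.02, 0.01, 0.9, 0, 0, 0],
    [0.02, 0.01, 1, 0, 0, 0],
    [0.02, 0.01, 1, 0, 0, 0],
  ],
)

```text
t: 20.4
tcp_pos: [0.57, 0.2537, 0.0208]
orientation: [-3.14, -0.004, 2.664]
ft_force: [-0.0, -0.3, -0.4]
gripper_width: 0.0729
grasp_force: 0.0
```

Call:
carry_out(
  steps=[
    [0, 0, 0.04, 0, 0, 0],
    [0, 0, 0.04, 0, 0, 0],
    [0, 0, 0.04, 0, 0, 0],
    [0, 0, 0.04, 0, 0, 0],
    [0, 0, 0.04, 0, 0, 0],
    [0, 0, 0.04, 0, 0, 0],
    [0, 0, 0.04, 0, 0, 0],
    [0, 0, 0.04, 0, 0, 0],
  ],
  gripper=1,
  newtons=60,
)

```text
t: 21.2
tcp_pos: [0.571, 0.2542, 0.0183]
orientation: [3.141, -0.002, 2.664]
ft_force: [0.1, -0.1, 0.5]
gripper_width: 0.0471
grasp_force: 63.1
```

Call:
carry_out(
  steps=[
    [0, 0, -0.05, 0, 0, 0],
    [0, 0, -0.15, 0, 0, 0],
    [0, 0, -0.3, 0, 0, 0],
    [0, 0, -0.45, 0, 0, 0],
    [0, 0, -0.6, 0, 0, 0],
    [0, 0, -0.7, 0, 0, 0],
    [0, 0, -0.8, 0, 0, 0],
    [0, 0, -0.8, 0, 0, 0],
  ],
)

```text
t: 22.0
tcp_pos: [0.5721, 0.2545, 0.0999]
orientation: [3.139, -0.0, 2.664]
ft_force: [0.7, 0.0, -1.0]
gripper_width: 0.0468
grasp_force: 62.8
```

```bash
python3 -c "
from h import *
W=wrist('w7')
print(near(W,571,253,52,.10,.14))
go(565,34,98,79.4)"
```

```text
(25287, array([569.6, 255. ]), array([74.7, 64. ]), 62.6, 'medz', np.float64(129.3))
t 22.05 pos [571.6 254.3  98.9] yaw 152.6 w 46.9 f 62.8 | d/100mm [-0.954 -1.987  0.009] rz/30 2.441
```

View pics/w7.png

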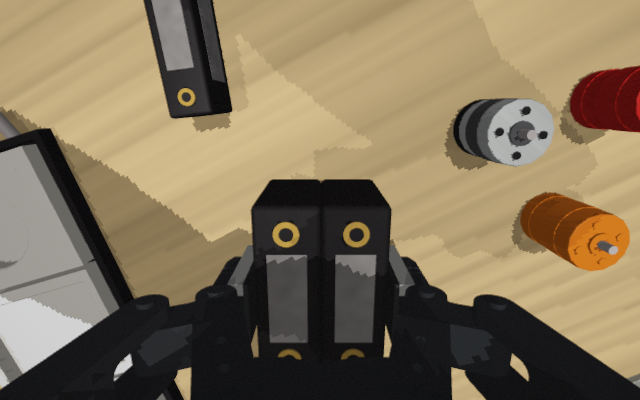

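Both packs hang side by side at (320,270). Carrying them to the bay.

Call:
carry_out(
  steps=[
    [-0.05, -0.1, 0, 0, 0, 0.1],
    [-0.1, -0.25, 0, 0, 0, 0.3],
    [-0.2, -0.4, 0, 0, 0, 0.5],
    [-0.3, -0.6, 0, 0, 0, 0.7],
    [-0.4, -0.8, 0, 0, 0, 0.9],
    [-0.5, -1, 0, 0, 0, 1],
    [-0.5, -1, 0, 0, 0, 1],
    [-0.5, -1, 0, 0, 0, 1],
  ],
)

```text
t: 22.85
tcp_pos: [0.5691, 0.1419, 0.0973]
orientation: [-3.139, -0.003, 2.14]
ft_force: [-0.2, 1.0, -2.7]
gripper_width: 0.0468
grasp_force: 62.8
```

```bash
python3 -c "
from h import *
go(565,34,98,79.4)"
```

```text
t 22.85 pos [569.1 141.9  97.3] yaw 122.6 w 46.8 f 62.8 | d/100mm [-0.887 -0.616 -0.007] rz/30 1.440
```

Call:
carry_out(
  steps=[
    [-0.1, -0.1, 0, 0, 0, 0.1],
    [-0.25, -0.2, 0, 0, 0, 0.3],
    [-0.4, -0.3, 0, 0, 0, 0.5],
    [-0.55, -0.4, 0, 0, 0, 0.7],
    [-0.7, -0.5, 0, 0, 0, 0.9],
    [-0.89, -0.62, 0, 0, 0, 1],
    [-0.89, -0.62, 0, 0, 0, 1],
    [-0.89, -0.62, 0, 0, 0, 1],
  ],
)

```text
t: 23.65
tcp_pos: [0.5654, 0.0346, 0.0977]
orientation: [-3.14, -0.002, 1.618]
ft_force: [1.2, 0.0, -2.8]
gripper_width: 0.047
grasp_force: 62.8
```

Call:
carry_out(
  steps=[
    [0, 0, 0, 0, 0, 0.1],
    [0, 0, 0, 0, 0, 0.2],
    [0, 0, 0, 0, 0, 0.3],
    [0, 0, 0.05, 0, 0, 0.44],
    [0, 0, 0.1, 0, 0, 0.44],
    [0, 0, 0.2, 0, 0, 0.44],
    [0, 0, 0.3, 0, 0, 0.44],
    [0, 0, 0.3, 0, 0, 0.44],
  ],
)

```text
t: 24.45
tcp_pos: [0.5636, 0.0341, 0.0659]
orientation: [-3.136, 0.0, 1.388]
ft_force: [0.8, -1.1, -2.2]
gripper_width: 0.0471
grasp_force: 62.8
```

```bash
python3 -c "
from h import *
go(565,34,27,79.4)"
```

```text
t 24.45 pos [563.6  34.1  65.9] yaw 79.5 w 47.1 f 62.8 | d/100mm [0.001 0.014 0.389] rz/30 0.003
```

Call:
carry_out(
  steps=[
    [0, 0.01, 0.06, 0, 0, 0],
    [0, 0.01, 0.12, 0, 0, 0],
    [0, 0.01, 0.18, 0, 0, 0],
    [0, 0.01, 0.24, 0, 0, 0],
    [0, 0.01, 0.3, 0, 0, 0],
    [0, 0.01, 0.35, 0, 0, 0],
    [0, 0.01, 0.37, 0, 0, 0],
    [0, 0.01, 0.37, 0, 0, 0],
  ],
)

```text
t: 25.25
tcp_pos: [0.5659, 0.0338, 0.0306]
orientation: [-3.139, -0.0, 1.386]
ft_force: [-0.2, -0.1, -1.9]
gripper_width: 0.0468
grasp_force: 62.8
```

```bash
python3 -c "
from h import *
go(565,34,27,79.4)"
```

```text
t 25.25 pos [565.9  33.8  30.6] yaw 79.4 w 46.8 f 62.8 | d/100mm [ 0.001 -0.01   0.036] rz/30 0.001
```

Call:
carry_out(
  steps=[
    [0, 0, 0.01, 0, 0, 0],
    [0, 0, 0.02, 0, 0, 0],
    [0, 0, 0.025, 0, 0, 0],
    [0, 0, 0.03, 0, 0, 0],
    [0, 0, 0.034, 0, 0, 0],
    [0, 0, 0.034, 0, 0, 0],
    [0, 0, 0.034, 0, 0, 0],
    [0, 0, 0.034, 0, 0, 0],
  ],
)

```text
t: 26.05
tcp_pos: [0.5662, 0.0338, 0.0276]
orientation: [-3.14, -0.001, 1.386]
ft_force: [-0.6, -0.0, -1.5]
gripper_width: 0.047
grasp_force: 62.8
```

Call:
carry_out(
  steps=[
    [0, 0, 0, 0, 0, 0],
    [0, 0, 0, 0, 0, 0],
    [0, 0, 0, 0, 0, 0],
    [0, 0, 0, 0, 0, 0],
    [0, 0, 0, 0, 0, 0],
    [0, 0, -0.1, 0, 0, 0],
    [0, 0, -0.3, 0, 0, 0],
    [0, 0, -0.5, 0, 0, 0],
  ],
  gripper=0.34,
)

```text
t: 26.85
tcp_pos: [0.566, 0.0338, 0.0784]
orientation: [-3.139, -0.0, 1.386]
ft_force: [0.4, 0.6, 0.5]
gripper_width: 0.0564
grasp_force: 0.0
```

Call:
carry_out(
  steps=[
    [0, 0, -0.2, 0, 0, 0],
    [0, 0, -0.4, 0, 0, 0],
    [0, 0, -0.5, 0, 0, 0],
    [0, 0, -0.5, 0, 0, 0],
    [0, 0, -0.5, 0, 0, 0],
    [0, 0, -0.5, 0, 0, 0],
    [0, 0, -0.5, 0, 0, 0],
    [0, 0, -0.5, 0, 0, 0],
  ],
)

```text
t: 27.65
tcp_pos: [0.5658, 0.0337, 0.1267]
orientation: [-3.138, -0.0, 1.386]
ft_force: [0.2, -0.1, -0.6]
gripper_width: 0.0562
grasp_force: 0.0
```

```bash
python3 -c "
from h import *
go(574,371.7,125,125)
W=wrist('w8')
print(near(W,565,34,50,.05,.062))"
```

```text
t 27.65 pos [565.8  33.7 126.7] yaw 79.4 w 56.2 f 0.0 | d/100mm [ 3.338 -0.54   0.017] rz/30 -1.519
(8050, array([565.6,  32.6]), array([70.2, 48.1]), 79.5, 'medz', np.float64(56.8))
```

View pics/w8.png

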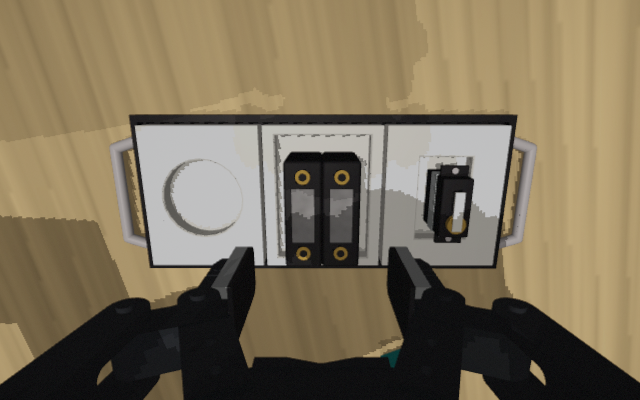

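Packs sit side by side in the bay at (322,210), tops at 56.8 mm, so on the floor. Now the motor, keeping this yaw.

Call:
carry_out(
  steps=[
    [0.2, -0.03, 0, 0, 0, 0],
    [0.4, -0.06, 0, 0, 0, 0],
    [0.6, -0.09, 0, 0, 0, 0],
    [0.8, -0.13, 0, 0, 0, 0],
    [1, -0.16, 0, 0, 0, 0],
    [1, -0.16, 0, 0, 0, 0],
    [1, -0.16, 0, 0, 0, 0],
    [1, -0.16, 0, 0, 0, 0],
  ],
)

```text
t: 28.5
tcp_pos: [0.5688, 0.1342, 0.1275]
orientation: [-3.139, 0.0, 1.386]
ft_force: [0.9, -0.2, 0.5]
gripper_width: 0.0564
grasp_force: 0.0
```

Call:
carry_out(
  steps=[
    [0.2, -0.03, 0, 0, 0, 0],
    [0.4, -0.06, 0, 0, 0, 0],
    [0.6, -0.09, 0, 0, 0, 0],
    [0.8, -0.13, 0, 0, 0, 0],
    [1, -0.16, 0, 0, 0, 0],
    [1, -0.16, 0, 0, 0, 0],
    [1, -0.16, 0, 0, 0, 0],
    [1, -0.16, 0, 0, 0, 0],
  ],
)

```text
t: 29.3
tcp_pos: [0.5715, 0.2349, 0.1277]
orientation: [-3.139, 0.0, 1.385]
ft_force: [0.2, -1.0, 0.6]
gripper_width: 0.0564
grasp_force: 0.0
```

Call:
carry_out(
  steps=[
    [0.2, -0.03, 0, 0, 0, 0],
    [0.4, -0.06, 0, 0, 0, 0],
    [0.6, -0.09, 0, 0, 0, 0],
    [0.8, -0.13, 0, 0, 0, 0],
    [1, -0.16, 0, 0, 0, 0],
    [1, -0.16, 0, 0, 0, 0],
    [1, -0.16, 0, 0, 0, 0],
    [1, -0.16, 0, 0, 0, 0],
  ],
)

```text
t: 30.1
tcp_pos: [0.5739, 0.3374, 0.1276]
orientation: [-3.139, 0.0, 1.387]
ft_force: [0.8, -0.7, -0.4]
gripper_width: 0.0561
grasp_force: 0.0
```

Call:
carry_out(
  steps=[
    [0.1, -0.02, 0, 0, 0, 0],
    [0.2, -0.03, 0, 0, 0, 0],
    [0.34, -0.05, 0, 0, 0, 0],
    [0.34, -0.06, 0, 0, 0, 0],
    [0.34, -0.06, 0, 0, 0, 0],
    [0.34, -0.06, 0, 0, 0, 0],
    [0.34, -0.06, 0, 0, 0, 0],
    [0.34, -0.06, 0, 0, 0, 0],
  ],
)

```text
t: 30.9
tcp_pos: [0.5746, 0.3715, 0.1279]
orientation: [-3.14, -0.0, 1.386]
ft_force: [0.3, 0.6, 0.5]
gripper_width: 0.0567
grasp_force: 0.0
```

```bash
python3 -c "
from h import *
W=wrist('w9')
r=near(W,574,372,30,.048,.0565);print(r)
go(*r[1],22,79.4)"
```

```text
(2235, array([574.3, 372.4]), array([35.1, 35.3]), 60.5, 'medz', np.float64(52.7))
t 30.95 pos [574.6 371.6 127.9] yaw 79.4 w 56.1 f 0.0 | d/100mm [ 0.008 -0.004  1.059] rz/30 0.000
```

View pics/w9.png

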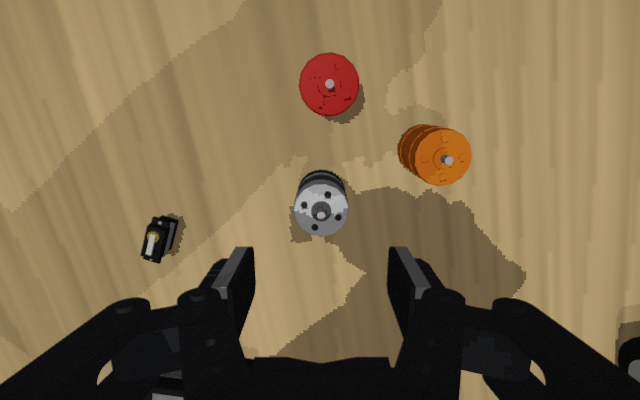

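The motor is centred at (320,205). Orange at (435,155) and the small servo at (158,238) are clear of the fingers, so I'll descend, grip and lift.

Call:
carry_out(
  steps=[
    [0.01, 0, 0.2, 0, 0, 0],
    [0.01, 0, 0.4, 0, 0, 0],
    [0.01, 0, 0.55, 0, 0, 0],
    [0.01, 0, 0.7, 0, 0, 0],
    [0.01, 0, 0.8, 0, 0, 0],
    [0.01, 0, 0.9, 0, 0, 0],
    [0.01, 0, 1, 0, 0, 0],
    [0.01, 0, 1, 0, 0, 0],
  ],
)

```text
t: 31.75
tcp_pos: [0.5737, 0.3724, 0.0264]
orientation: [-3.138, 0.001, 1.386]
ft_force: [-0.6, 0.4, 0.2]
gripper_width: 0.0567
grasp_force: 0.0
```

Call:
carry_out(
  steps=[
    [0, 0, 0.05, 0, 0, 0],
    [0, 0, 0.05, 0, 0, 0],
    [0, 0, 0.05, 0, 0, 0],
    [0, 0, 0.05, 0, 0, 0],
    [0, 0, 0.05, 0, 0, 0],
    [0, 0, 0.05, 0, 0, 0],
    [0, 0, 0.05, 0, 0, 0],
    [0, 0, 0.05, 0, 0, 0],
  ],
)

```text
t: 32.55
tcp_pos: [0.5746, 0.3731, 0.023]
orientation: [-3.14, -0.001, 1.386]
ft_force: [-0.5, 0.2, 0.1]
gripper_width: 0.0565
grasp_force: 0.0
```

Call:
carry_out(
  steps=[
    [0, 0, 0, 0, 0, 0],
    [0, 0, 0, 0, 0, 0],
    [0, 0, 0, 0, 0, 0],
    [0, 0, 0, 0, 0, 0],
    [0, 0, 0, 0, 0, 0],
    [0, 0, 0, 0, 0, 0],
    [0, 0, 0, 0, 0, 0],
    [0, 0, 0, 0, 0, 0],
  ],
  gripper=1,
  newtons=50,
)

```text
t: 33.35
tcp_pos: [0.5748, 0.3731, 0.0231]
orientation: [-3.14, -0.001, 1.386]
ft_force: [0.5, -0.4, 1.9]
gripper_width: 0.0349
grasp_force: 50.0
```

Call:
carry_out(
  steps=[
    [0, 0, -0.1, 0, 0, 0],
    [0, 0, -0.25, 0, 0, 0],
    [0, 0, -0.4, 0, 0, 0],
    [0, 0, -0.55, 0, 0, 0],
    [0, 0, -0.7, 0, 0, 0],
    [0, 0, -0.85, 0, 0, 0],
    [0, 0, -1, 0, 0, 0],
    [0, 0, -1, 0, 0, 0],
  ],
)

```text
t: 34.15
tcp_pos: [0.5756, 0.3736, 0.1253]
orientation: [3.141, -0.003, 1.387]
ft_force: [0.3, 0.7, -1.6]
gripper_width: 0.0348
grasp_force: 50.0
```

```bash
python3 -c "
from h import *
go(479.5,50.2,122,79.4)"
```

```text
t 34.15 pos [575.6 373.6 125.3] yaw 79.4 w 34.8 f 50.0 | d/100mm [-3.355 -0.352  0.033] rz/30 0.001
```

Call:
carry_out(
  steps=[
    [-0.15, -0.02, 0, 0, 0, 0],
    [-0.3, -0.03, 0, 0, 0, 0],
    [-0.5, -0.05, 0, 0, 0, 0],
    [-0.7, -0.07, 0, 0, 0, 0],
    [-0.85, -0.09, 0, 0, 0, 0],
    [-1, -0.1, 0, 0, 0, 0],
    [-1, -0.1, 0, 0, 0, 0],
    [-1, -0.1, 0, 0, 0, 0],
  ],
)

```text
t: 34.95
tcp_pos: [0.5466, 0.2765, 0.1226]
orientation: [-3.139, -0.001, 1.386]
ft_force: [0.2, 0.2, -2.0]
gripper_width: 0.0347
grasp_force: 50.0
```

Call:
carry_out(
  steps=[
    [-0.15, -0.02, 0, 0, 0, 0],
    [-0.3, -0.03, 0, 0, 0, 0],
    [-0.5, -0.05, 0, 0, 0, 0],
    [-0.7, -0.07, 0, 0, 0, 0],
    [-0.85, -0.09, 0, 0, 0, 0],
    [-1, -0.1, 0, 0, 0, 0],
    [-1, -0.1, 0, 0, 0, 0],
    [-1, -0.1, 0, 0, 0, 0],
  ],
)

```text
t: 35.75
tcp_pos: [0.5187, 0.1799, 0.123]
orientation: [-3.14, -0.001, 1.386]
ft_force: [0.4, 0.5, -0.8]
gripper_width: 0.035
grasp_force: 50.0
```

Call:
carry_out(
  steps=[
    [-0.15, -0.02, 0, 0, 0, 0],
    [-0.3, -0.03, 0, 0, 0, 0],
    [-0.5, -0.05, 0, 0, 0, 0],
    [-0.7, -0.07, 0, 0, 0, 0],
    [-0.85, -0.09, 0, 0, 0, 0],
    [-1, -0.1, 0, 0, 0, 0],
    [-1, -0.1, 0, 0, 0, 0],
    [-1, -0.1, 0, 0, 0, 0],
  ],
)

```text
t: 36.55
tcp_pos: [0.4904, 0.0833, 0.1229]
orientation: [-3.14, -0.001, 1.386]
ft_force: [0.5, -0.1, -2.4]
gripper_width: 0.035
grasp_force: 50.0
```

Call:
carry_out(
  steps=[
    [-0.1, -0.02, 0, 0, 0, 0],
    [-0.2, -0.03, 0, 0, 0, 0],
    [-0.3, -0.05, 0, 0, 0, 0],
    [-0.35, -0.05, 0, 0, 0, 0],
    [-0.35, -0.05, 0, 0, 0, 0],
    [-0.35, -0.05, 0, 0, 0, 0],
    [-0.35, -0.05, 0, 0, 0, 0],
    [-0.35, -0.05, 0, 0, 0, 0],
  ],
)

```text
t: 37.35
tcp_pos: [0.4791, 0.0503, 0.1228]
orientation: [-3.14, -0.001, 1.387]
ft_force: [0.1, -0.5, -1.7]
gripper_width: 0.0347
grasp_force: 50.0
```

```bash
python3 -c "
from h import *
go(479.5,50.2,32,79.4)
W=wrist('w10')
p=W[(np.hypot(W[...,0]-.4795,W[...,1]-.050)<.04)&(W[...,2]>.004)&(W[...,2]<.0135)]
print(len(p),cv2.minAreaRect((p[:,:2]*1000).astype(np.float32)))"
```

```text
t 37.35 pos [479.1  50.3 122.8] yaw 79.5 w 34.7 f 50.0 | d/100mm [-0.     0.004  0.908] rz/30 0.002
3497 ((481.7461853027344, 53.99283981323242), (45.96652603149414, 57.00996780395508), 75.89344787597656)
```

View pics/w10.png

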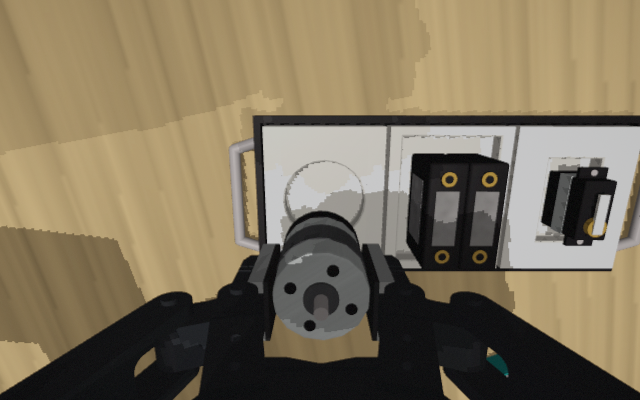

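The motor is held upright above the well at (324,197). Lowering it.

Call:
carry_out(
  steps=[
    [0, 0, 0.1, 0, 0, 0],
    [0, 0, 0.2, 0, 0, 0],
    [0, 0, 0.3, 0, 0, 0],
    [0, 0, 0.4, 0, 0, 0],
    [0, 0, 0.5, 0, 0, 0],
    [0, 0, 0.55, 0, 0, 0],
    [0, 0, 0.6, 0, 0, 0],
    [0, 0, 0.6, 0, 0, 0],
  ],
)

```text
t: 38.2
tcp_pos: [0.4784, 0.05, 0.0621]
orientation: [-3.139, -0.0, 1.386]
ft_force: [-0.5, 0.3, -1.0]
gripper_width: 0.0343
grasp_force: 50.0
```

Call:
carry_out(
  steps=[
    [0, 0, 0.05, 0, 0, 0],
    [0, 0, 0.1, 0, 0, 0],
    [0, 0, 0.15, 0, 0, 0],
    [0, 0, 0.2, 0, 0, 0],
    [0, 0, 0.24, 0, 0, 0],
    [0, 0, 0.27, 0, 0, 0],
    [0, 0, 0.27, 0, 0, 0],
    [0, 0, 0.27, 0, 0, 0],
  ],
)

```text
t: 39.0
tcp_pos: [0.4787, 0.0501, 0.0357]
orientation: [-3.14, -0.001, 1.386]
ft_force: [0.3, 0.1, -2.0]
gripper_width: 0.0347
grasp_force: 50.0
```

```bash
python3 -c "
from h import *
go(479.5,50.2,32.2,79.4)"
```

```text
t 39.00 pos [478.7  50.1  35.7] yaw 79.4 w 34.7 f 50.0 | d/100mm [0.002 0.007 0.035] rz/30 0.001
```

Call:
carry_out(
  steps=[
    [0, 0, 0.01, 0, 0, 0],
    [0, 0, 0.02, 0, 0, 0],
    [0, 0, 0.03, 0, 0, 0],
    [0, 0, 0.035, 0, 0, 0],
    [0, 0, 0.035, 0, 0, 0],
    [0, 0, 0.035, 0, 0, 0],
    [0, 0, 0.035, 0, 0, 0],
    [0, 0, 0.035, 0, 0, 0],
  ],
)

```text
t: 39.8
tcp_pos: [0.4788, 0.0501, 0.0323]
orientation: [-3.14, -0.001, 1.386]
ft_force: [-0.1, -0.4, -0.5]
gripper_width: 0.0347
grasp_force: 50.0
```

Call:
carry_out(
  steps=[
    [0, 0, 0, 0, 0, 0],
    [0, 0, 0, 0, 0, 0],
    [0, 0, 0, 0, 0, 0],
    [0, 0, 0, 0, 0, 0],
    [0, 0, 0, 0, 0, 0],
    [0, 0, -0.1, 0, 0, 0],
    [0, 0, -0.3, 0, 0, 0],
    [0, 0, -0.5, 0, 0, 0],
  ],
  gripper=0.4,
)

```text
t: 40.6
tcp_pos: [0.4784, 0.05, 0.0831]
orientation: [-3.139, -0.0, 1.386]
ft_force: [0.5, -0.1, 0.7]
gripper_width: 0.0513
grasp_force: 0.0
```

Call:
carry_out(
  steps=[
    [0, 0, -0.2, 0, 0, 0],
    [0, 0, -0.4, 0, 0, 0],
    [0, 0, -0.6, 0, 0, 0],
    [0, 0, -0.8, 0, 0, 0],
    [0, 0, -0.8, 0, 0, 0],
    [0, 0, -0.8, 0, 0, 0],
    [0, 0, -0.8, 0, 0, 0],
    [0, 0, -0.8, 0, 0, 0],
  ],
)

```text
t: 41.4
tcp_pos: [0.4781, 0.0499, 0.1613]
orientation: [-3.138, 0.0, 1.386]
ft_force: [0.7, 0.2, 0.2]
gripper_width: 0.051
grasp_force: 0.0
```

```bash
python3 -c "
from h import *
from cell import env
W=wrist('w11')
for a in[(479.2,50.3,30,.055,.066),(565,34,50,.05,.062),(651,18,35,.04,.05)]:print(near(W,*a))
d=env.get_image('top');W=world(d)
for n,b,lo,hi in[('long',(215,205,252,255),.035,.06),('sm',(406,230,428,248),.025,.07),('ss',(175,222,197,238),.015,.06)]:print(n,blob(W,b,lo,hi))
print(env.observe()['t'])"
```

```text
(1871, array([478.4,  49.9]), array([35.1, 34.9]), 40.3, 'medz', np.float64(61.7))
(6323, array([565.3,  32.6]), array([70.1, 48.4]), 79.4, 'medz', np.float64(56.7))
(1339, array([651.4,  19.1]), array([52.8, 21.6]), 78.5, 'medz', np.float64(47.1))
long (406, array([442.8, 234.8]), array([25. , 95.4]), 69.6, np.float64(53.8))
sm (100, array([ 427.5, -225.8]), array([24.5, 25.4]), 27.2, np.float64(48.4))
ss (83, array([447.3, 359.9]), array([36. , 14.1]), 60.8, np.float64(32.3))
41.5
```

View pics/w11.png

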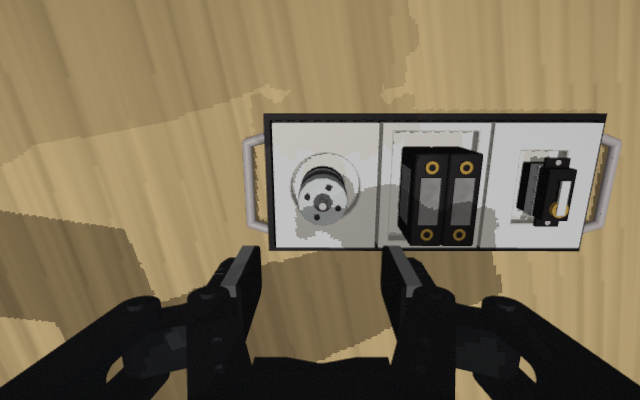

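Everything is seated: the motor at (323,195), the packs at (440,195) and the servo at (548,190). The look-alikes haven't moved and the gripper is clear.

```bash
python3 -c "
from cell import env
print(env.hand_in())"
```

```text
the job is handed in; nothing more can be done
None
```

The job is handed in at about 41.5 s of the 77 s allowed, with the motor, servo and both short packs (lifted together) standing on the floors of their pockets and the look-alikes unmoved; hand-in returned no verdict.

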